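# Rebuild the drying column from keyed modules

## Task

Recharge the gas-drying column: set the fresh cartridge (blue beads) on the aluminium dock so that its lugs drop fully into the dock's notches, then set the black cap on the cartridge the same way, front over front, seated flush, and let go. Set the parts down gently, and leave the spent cartridge (orange beads) and the other things on the bench where they are.

Things in the scene. Friction and masses are not known exactly. Their poses are not given: they have to be found in the camera images.
- dock: Fixed dock: dark steel plate 100 x 80 x 10 mm carrying an aluminium block 64 mm (x) by 50 mm (y), top 40 mm above the bench. Origin: centre of its underside, z up. -x is its front (red bar on the plate, two red marks on the block); brass fitting at the rear. Yaw within 0.4 rad. A seated cartridge has its origin on the dock's axis, 32 mm above this origin, axes parallel.
- dock_seat (a point): Centre of the dock's top face, 40 mm above the dock's origin, axes as the dock's. Three notches here, 10 mm deep, open to the outside: middle of the front edge (y -12 to 12, x -32 to -20 mm) and both rear corners (|y| over 11, x 20 to 32). They leave the lugs 2 mm play each way.
- fresh: Fresh cartridge, loose: white block, BLUE beads in its top, blue band. 64 mm (x) by 50 (y), 48 high; stands on its lugs, block at heights 8 to 48. Origin: centre of its underside at the lugs' feet, z up, -x the front (red marks on top and front). Grip across the 50 mm sides (along y). 0.16 to 0.34 kg, yaw within 0.6 rad. A seated cap has its origin 40 mm above this origin, same axis, axes parallel.
- fresh_lugs (a point): Centre of the fresh cartridge's underside (its origin). Lugs, 8 mm high, 10 mm deep in x: one at the front edge (y -10 to 10, x -32 to -22 mm), one at each rear corner (|y| 13 to 25, x 22 to 32).
- fresh_top (a point): Centre of the fresh cartridge's top, 48 mm above its origin. Three notches here just like the dock's: middle of the front edge and both rear corners, 10 mm deep.
- cap: Cap, loose: black block, brass nozzle (12 mm diameter, 12 high) mid-top, red bar along the top's front edge and on the front face. 64 mm (x) by 50 (y), 34 high without nozzle; block at heights 8 to 34 over the same three lugs as the cartridge's, on which it stands. Origin: centre of its underside at the lugs' feet, -x the front. Grip across the 50 mm sides (along y). 0.14 to 0.28 kg, yaw within 0.6 rad.
- spent: Spent cartridge, loose bystander: same shape as the fresh one, but ORANGE beads and band. It, the fresh cartridge and the cap swap places between starts. Leave it alone.
- jar: bystander, loose: amber jar, 64 mm diameter, 100 mm high; origin under its centre
- beaker: bystander, loose: open glass beaker, 70 mm diameter, 85 mm high; origin under its centre
- wrench: bystander, loose: wrench lying flat along its x
- dish: bystander, loose: shallow glass dish, 90 mm diameter, 16 mm high; origin under its centre
- flange: bystander, loose: steel centring ring, 48 mm diameter, 12 mm high; origin under its centre
Things that resemble listed ones, but are neither listed nor needed, are in the scene too. Leave any pink or turquoise look-alike of the cap alone.

How it is judged:
By the outcome, as a careful person would: the job done as asked, in the order asked, and still so for the second after the job is handed in, with the robot touching nothing.
It also fails if it takes over 58 s, if anything falls off the work surface, if the arm or the gripper's body presses on something with over 40 N, if the wrist force passes 120 N, or if a joint passes its speed limit or range.

## Robot

A 7-joint arm with a two-finger parallel gripper is mounted at the origin on the work surface. World frame = base frame: x ahead of the robot, y to its left, z up, the work surface at z = 0. Lengths are in m, angles in degrees, forces in N, time in s.
With the tool pointing down it reaches from about 0.425 to 0.875 m from the base axis. Payload 4.7 kg.
Tool frame: the origin (TCP) lies between the finger pads; the fingertips stand env.finger_overhang ahead of it and the grasp point (between the pads) lies 5 mm behind it (env.finger_overhang is the distance from the TCP to the fingertips, in m); z points along the fingers, y is the line along which they close (so a half turn about z gives the same grasp; the last joint's range is limited). The gripper opens to 87 mm and grips with 3 to 60 N. Pads are 19 mm wide; open, the fingers measure 117 mm over their backs; the gripper's body (75 mm by 190 mm) begins 51 mm behind the grasp point.
Start: joints at [-74.078, 18.392, -4.016, 83.108, 1.295, 78.541, -3.26], TCP at [0.17, 0.628, 0.237] pointing down, gripper open.
Joint ranges: [-163.93, 163.93], [-17.29, 119.83], [-79.2, 71.16], [3.27, 140.29], [-89.18, 269.18], [5.43, 117.66], [-154.24, 154.24]. Speed limits (degrees/s): [147.25, 147.25, 180, 180, 180, 180, 180].

## Interface

Orientations are given as [roll, pitch, yaw] about the fixed x, y, z axes, in that order (R = Rz(yaw) Ry(pitch) Rx(roll)).
In Python, from cell import telemetry, eyes, env, models gives the robot as it stands. The module is installed in compiled form; this text tells all that it offers.
- The arm moves only by the tool drive_tool, never from a script. Its arguments are lists of equal length, an entry for each row: "angular": the turn, a rotation vector about the tool's x, y, z in rad, a list of three; "delta_pos": the shift along the tool's x, y, z in cm, a list of three; "gripper": the finger opening in cm, from 0 to 8.7. A call has 1 to 20 rows; each row shifts and turns the commanded pose from where the row before left it, along the tool's axes as they then stand; what a row does not reach is not made up. A row lasts 1/10 s, in which the tool goes at most 50 mm and 8.59 degrees, less where a joint would pass 70% of its speed; a pose out of reach is approached as far as the arm can. A call with a gripper value outside its range is refused whole. The fingers move at their own pace and stop on an object; "squeeze" is the grip in N (left out, the last holds). Time passes only in rows, so rows that do not move let the fingers close. It gives the time, the measured TCP pose, the force, the opening and the grip force at its end, in the units of the state.
- telemetry.get_obs(): the state, without advancing time (a new reading comes with each control period).
- eyes.read_camera(name): name is "side" or "top"; returns a dict with "pixels" (480x640x3 uint8, red, green, blue), "mtx" (3x3 intrinsics, pixels), "origin" and "orientation" of the camera in the world. Camera axes: x right, y down, z forward; pixel columns grow to the right and rows downward; lengths in m; the calibration is good to about 2 mm. A picture is of the moment at which its call begins. There is no depth.
- env.sign_off(): hands the job in; it is judged then, once.
Trained networks look in a picture, given as the dict that the camera call returned (one of the last four; its "shot" number tells which), for a name from the list of things; names that differ only in an ending like _2 or _b are one class to them, and where a whole thing is asked for, a point or a joint stands for the part that bears it (a point fixed in the world has none). Each returns a list of dicts, best first, with "p" (0 to 1); they miss things now and then, are a little off and sometimes report something else, mostly with a low value. They report only what shows in the picture. A call takes as long as a camera call. They do not tell look-alikes from the thing itself.
- models.search_frame(picture, target): "centre" ([column, row] in pixels, amid what is visible of it).
- models.cut_out(picture, target): "pixels" (480x640 bool, what is visible of it) and "centre" ([column, row] in pixels, amid what is visible of it).
The state is a dict: "time_s": time; "qpos": joint angles; "joint_velocities": joint speeds; "effort": joint torques, N m; "tool_pos": TCP position; "tool_rot": TCP orientation; "force": force on the tool from outside, world axes, zero at the start; "wrist_torque": the same for the moment, N m; "grip_width": finger opening in m; "grasp_force": force on a finger pad.
Only numpy, scipy, OpenCV 4.12 (cv2) and the standard library are available. Lean on these libraries where they do the work, as an engineer would, in place of code of your own. Each camera call takes 0.05 s, during which the arm holds its last target. There are 200 camera calls.

## Working session

There is one attempt and no reset: what is moved stays moved. The work goes in short steps, Python scripts to look and compute and a tool call to move; the robot and the scene stay as the last step left them, time stands still between calls to the robot, and variables do not carry over. Pictures are saved under pics/ and viewed, at most 10 in all, crops included, and the job is handed in when it is done.

Besides the shell and the picture viewer there is one more tool, called after "Emit:" as name(argument=value, ...), one argument or row to a line, values as JSON. drive_tool: Moves the arm, as the interface text tells. Its arguments: {"type":"object","properties":{"angular":{"type":"array","items":{"type":"array","items":{"type":"number"}}},"delta_pos":{"type":"array","items":{"type":"array","items":{"type":"number"}}},"gripper":{"type":"array","items":{"type":"number"}},"squeeze":{"type":"number"}},"required":["angular","delta_pos","gripper"]}

```bash
mkdir -p pics; cat > h.py <<'E'
from cell import telemetry, eyes, env, models
import numpy as np, cv2
from scipy.spatial.transform import Rotation as R
def rot(o):
    o=np.array(o,float)
    if o.shape==(3,3): return o
    if o.size==4: return None
    return R.from_euler('xyz',o,degrees=True).as_matrix()
def ray(pic,uv,z):
    K=np.array(pic['mtx']);Rm=rot(pic['orientation']);t=np.array(pic['origin'])
    d=Rm@np.linalg.solve(K,[uv[0],uv[1],1.]);return t+d*(z-t[2])/d[2]
def proj(pic,P):
    K=np.array(pic['mtx']);Rm=rot(pic['orientation']);t=np.array(pic['origin'])
    c=(np.atleast_2d(P)-t)@Rm; q=c@K.T; return q[:,:2]/q[:,2:]
def save(pic,n,crop=None,s=1):
    im=pic['pixels'][:,:,::-1]
    if crop: a,b,c,d=crop; im=im[b:d,a:c]
    cv2.imwrite('pics/'+n,cv2.resize(im,None,fx=s,fy=s,interpolation=cv2.INTER_CUBIC))
E
python3 - <<'E'
from h import *
print(env.finger_overhang)
o=telemetry.get_obs();print(o)
for n in('top','side'):
    p=eyes.read_camera(n);save(p,n+'0.png');print(n,p['mtx'],p['origin'],p['orientation'])
    for t in('dock','fresh','cap','spent','jar','beaker'):
        print(t,[(np.round(d['centre']),round(d['p'],2),np.round(ray(p,d['centre'],.04),3)) for d in models.search_frame(p,t)[:3]])
E
```

```text
0.014
{'time_s': 0.0, 'qpos': array([-74.07761815,  18.4383101 ,  -4.01482861,  83.17392336,
         1.29528221,  78.54004939,  -3.26105885]), 'joint_velocities': array([-0.00579345, -0.01164644,  0.06256561,  0.08793842,  0.00651616,
       -0.10525541, -0.02028811]), 'effort': array([ 2.99107887e-04, -4.91294360e+01, -4.03776057e-01, -3.12525129e+01,
       -6.39297534e-02,  4.35497565e-02,  1.52661114e-04]), 'tool_pos': array([0.16940915, 0.62700183, 0.23547846]), 'tool_rot': array([-1.79892971e+02,  6.18101314e-03,  1.64885682e+02]), 'force': array([0.15395839, 0.17725796, 0.27391294]), 'wrist_torque': array([ 0.0002808 , -0.03043155, -0.01245422]), 'grasp_force': 0.0, 'grip_width': 0.08668159147315244}
top [[504.00119024   0.         319.88334436]
 [  0.         504.00119024 247.36382295]
 [  0.           0.           1.        ]] [ 0.30133268 -0.03426758  1.13342256] [-170.38237236    0.2390071   -89.65032656]
dock [(array([310., 238.]), 0.8, array([ 0.507, -0.006,  0.04 ]))]
fresh [(array([193., 238.]), 0.57, array([0.506, 0.251, 0.04 ]))]
cap [(array([408., 307.]), 0.66, arr
[... 507 characters left out ...]
8601  0.847573  ] [-133.92643648    0.89406596  -45.46919834]
dock [(array([311., 251.]), 0.85, array([ 0.489, -0.019,  0.04 ])), (array([301., 182.]), 0.5, array([0.655, 0.184, 0.04 ])), (array([267., 154.]), 0.25, array([0.681, 0.353, 0.04 ]))]
fresh [(array([242., 200.]), 0.84, array([0.496, 0.243, 0.04 ]))]
cap [(array([402., 274.]), 0.85, array([ 0.577, -0.216,  0.04 ])), (array([372., 309.]), 0.83, array([ 0.456, -0.229,  0.04 ])), (array([337., 337.]), 0.76, array([ 0.354, -0.223,  0.04 ]))]
spent [(array([343., 215.]), 0.94, array([0.634, 0.011, 0.04 ]))]
jar [(array([268., 152.]), 0.92, array([0.69, 0.36, 0.04]))]
beaker [(array([493., 270.]), 0.55, array([ 0.726, -0.355,  0.04 ]))]
```

View pics/top0.png

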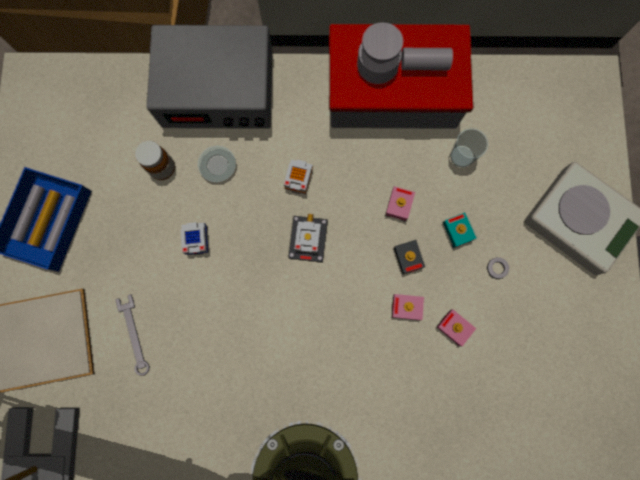

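View pics/side0.png

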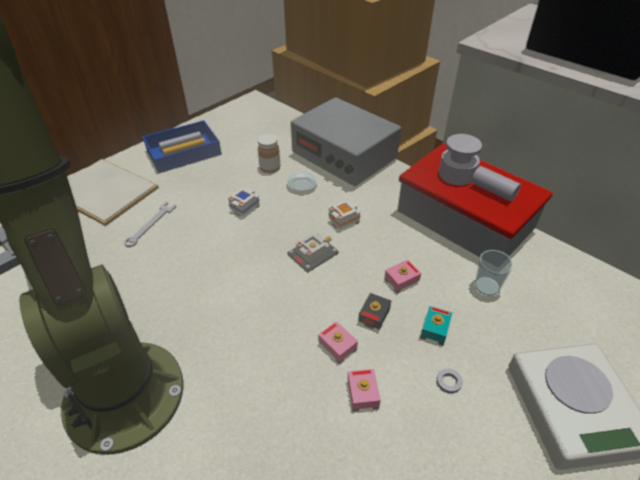

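The top view shows fresh (blue) at (194,238), the dock at (308,238), the black cap at (409,257) and spent (orange) at (298,176). All fronts face down, towards the robot. Next I'll fit poses with the masks.

```bash
cat > fit.py <<'E'
from h import *
from scipy.optimize import minimize
def box(x0,x1,y0,y1,z0,z1): return np.array([[x,y,z] for x in(x0,x1) for y in(y0,y1) for z in(z0,z1)])/1000.
M={'fresh':[box(-32,32,-25,25,0,48)],'cap':[box(-32,32,-25,25,0,34),box(-6,6,-6,6,34,46)],
   'dock':[box(-50,50,-40,40,0,10),box(-32,32,-25,25,0,40)]}
S=6
def place(P,v,z0=0):
    c,s=np.cos(v[2]),np.sin(v[2]);return P@np.array([[c,s,0],[-s,c,0],[0,0,1]])+[v[0],v[1],z0]
def render(pic,name,v,z0,win):
    a,b,c,d=win;im=np.zeros(((d-b)*S,(c-a)*S),np.float32)
    for B in M[name]:
        q=(proj(pic,place(B,v,z0))-[a-.5,b-.5])*S-.5
        cv2.fillConvexPoly(im,cv2.convexHull(np.round(q*16).astype(np.int32)),1,shift=4)
    return cv2.resize(im,(c-a,d-b),interpolation=cv2.INTER_AREA)
def fit(items,name,v0,z0=0):
    """items: (pic, mask)"""
    W=[]
    for p,m in items:
        ys,xs=np.nonzero(m);W.append((xs.min()-8,ys.min()-8,xs.max()+9,ys.max()+9))
    f=lambda u:sum(np.abs(render(p,name,[u[0]/100,u[1]/100,u[2]/10],z0,w)-m[w[1]:w[3],w[0]:w[2]]).sum() for (p,m),w in zip(items,W))
    best=None
    for dy in(-.3,0,.3):
        u=np.array([v0[0]*100,v0[1]*100,(v0[2]+dy)*10])
        r=minimize(f,u,method='Nelder-Mead',options=dict(initial_simplex=u+np.vstack([np.zeros(3),np.diag([1,1,1.5])]),xatol=.003,fatol=.05))
        if best is None or r.fun<best.fun: best=r
    u=best.x;return np.array([u[0]/100,u[1]/100,u[2]/10]),best.fun,sum(m.sum() for _,m in items)
E
python3 - <<'E'
from fit import *
P={n:eyes.read_camera(n) for n in('top','side')}
g={'fresh':(.5,.245,0),'cap':(.455,-.225,.2),'dock':(.5,-.01,0)}
tiles=[]
for t,v in g.items():
    it=[]
    for n,p in P.items():
        q=proj(p,[[v[0],v[1],.03]])[0]
        L=models.cut_out(p,t);L=[d for d in L if np.hypot(*(np.array(d['centre'])-q))<25]
        if not L: print(t,n,'missing');continue
        it.append((p,L[0]['pixels']))
    for sub in([it] if len(it)<2 else [it,it[:1],it[1:]]):
        r=fit(sub,t,v);print(t,np.round(r[0],4),round(r[1],1),r[2])
        if sub is it: v1=r[0]
    for p,m in it:
        q=proj(p,[[v1[0],v1[1],.03]])[0].astype(int);a,b=q-30
        im=cv2.resize(p['pixels'][b:b+60,a:a+60,::-1],None,fx=4,fy=4,interpolation=cv2.INTER_CUBIC)
        mm=cv2.resize(m[b:b+60,a:a+60].astype(np.uint8),None,fx=4,fy=4,interpolation=cv2.INTER_NEAREST)
        cv2.drawContours(im,cv2.findContours(mm,0,2)[0],-1,(0,255,255),1)
        for B in M[t]:
            h=cv2.convexHull(((proj(p,place(B,v1))-[a-.5,b-.5])*4).astype(np.int32));cv2.polylines(im,[h],True,(0,255,0),1)
        tiles.append(im)
cv2.imwrite('pics/fit.png',np.vstack([np.hstack(tiles[0::2]),np.hstack(tiles[1::2])]))
E
```

```text
fresh [0.5077 0.2531 0.1081] 160.6 1460
fresh [0.5077 0.2534 0.1056] 65.4 819
fresh [ 0.5071  0.2533 -0.0511] 92.4 641
cap side missing
cap [ 0.4699 -0.2261  0.3098] 47.4 785
dock [ 5.119e-01 -1.000e-04 -9.010e-02] 301.6 2676
dock [ 0.5141  0.     -0.1363] 153.4 1428
dock [ 0.5097 -0.     -0.089 ] 116.9 1248Traceback (most recent call last):
  File "<stdin>", line 23, in <module>
    return _nx.concatenate(arrs, 0, dtype=dtype, casting=casting)
           ~~~~~~~~~~~~~~~^^^^^^^^^^^^^^^^^^^^^^^^^^^^^^^^^^^^^^^
ValueError: all the input array dimensions except for the concatenation axis must match exactly, but along dimension 1, the array at index 0 has size 720 and the array at index 1 has size 480
```

```bash
cat > ov.py <<'E'
from fit import *
def tile(p,names,c,r=25,s=8):
    q=proj(p,[c])[0].astype(int);a,b=q-r
    im=cv2.resize(p['pixels'][b:b+2*r,a:a+2*r,::-1],None,fx=s,fy=s,interpolation=cv2.INTER_CUBIC)
    for B,v,z in names:
        for k in ([0,2,6,4],[1,3,7,5]):
            h=((proj(p,place(B,v,z))[k]-[a-.5,b-.5])*s).astype(np.int32);cv2.polylines(im,[h],True,(0,255,0),1)
    return cv2.resize(im,(266,266)) if 2*r*s>270 else im
E
python3 - <<'E'
from ov import *
P=[eyes.read_camera(n) for n in('top','side')]
V={'fresh':(.5077,.2531,.108),'cap':(.4699,-.2261,.31),'dock':(.5119,0,-.09)}
print([[ (np.array(d['centre']).round(),round(d['p'],2)) for d in models.cut_out(P[1],'cap')]])
cv2.imwrite('pics/fit.png',np.vstack([np.hstack([tile(p,[(B,v,0) for B in M[t]],(v[0],v[1],.03),r=24,s=6)[:266,:266] for t,v in V.items()]) for p in P]))
E
```

```text
[[(array([333., 342.]), 0.89), (array([433., 324.]), 0.82), (array([398., 276.]), 0.75), (array([373., 309.]), 0.74), (array([362., 392.]), 0.66), (array([308., 251.]), 0.19)]]
```

View pics/fit.png

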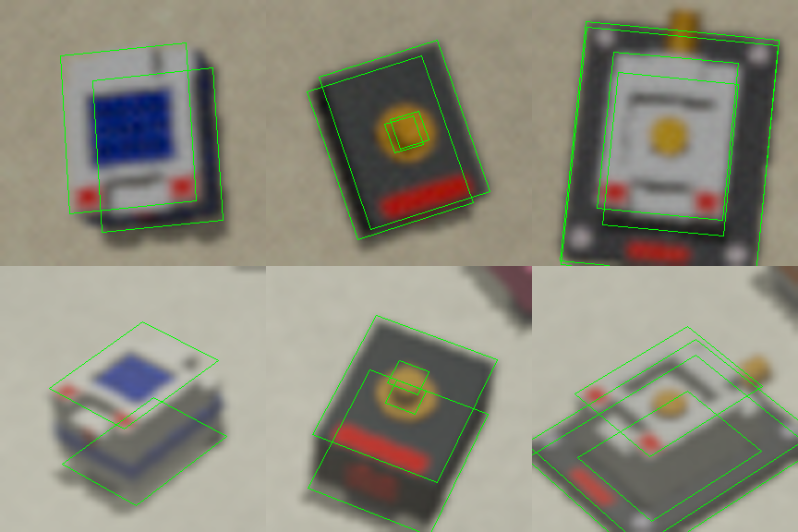

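Crops: the cap fit is good in both cameras, while the fresh and dock fits are about 1–2 px off. The blue window, brass disc and red marks are clear, so I'll measure from their centroids.

```bash
cat > col.py <<'E'
from h import *
def blobs(pic,c,z,kind,r=24):
    """weighted colour centroids near world point c -> list of (weight, world xy at z)"""
    q=np.round(proj(pic,[[c[0],c[1],z]])[0]).astype(int);a,b=q-r
    im=pic['pixels'][b:b+2*r,a:a+2*r].astype(float);Rr,G,B=im[...,0],im[...,1],im[...,2]
    w={'red':Rr-np.maximum(G,B)*1.3-25,'blue':B-np.maximum(Rr,G)*1.2-20,'brass':(np.minimum(Rr,G*1.5)-B*1.6-20)}[kind].clip(0)
    if kind=='brass': w*=(G>.5*Rr)
    n,l,st,_=cv2.connectedComponentsWithStats((w>0).astype(np.uint8),connectivity=8)
    out=[]
    for i in range(1,n):
        k=w*(l==i);ys,xs=np.mgrid[:2*r,:2*r]
        uv=np.array([a+(k*xs).sum()/k.sum(),b+(k*ys).sum()/k.sum()])
        out.append((round(k.sum()),int(st[i,4]),np.round(ray(pic,uv,z)[:2],4),np.round(uv,1)))
    return sorted(out,key=lambda t:-t[0])[:4]
E
python3 - <<'E'
from col import *
for n in('top','side'):
    p=eyes.read_camera(n)
    for nm,c,z,k in(('fresh',(.508,.253),.048,'blue'),('dock',(.511,0),.04,'brass'),('cap',(.47,-.226),.034,'brass')):
        print(n,nm)
        for kk in(k,'red'):
            for t in blobs(p,c,z,kk): print('  ',kk,*t)
E
```

```text
top fresh
   blue 6652 173 [0.5077 0.2516] [192.3 236.6]
   red 560 14 [0.4797 0.2672] [184.5 249.1]
   red 524 15 [0.4842 0.2303] [201.5 247.2]
top dock
   brass 1943 38 [ 0.5543 -0.0055] [309.7 217.3]
   brass 1813 29 [ 0.5115 -0.0006] [307.3 236.2]
   red 1937 43 [0.4648 0.0036] [305.2 257.1]
   red 477 14 [0.4889 0.0208] [297.4 246.2]
   red 412 11 [ 0.4851 -0.0159] [314.1 248. ]
top cap
   brass 5971 89 [ 0.4706 -0.2271] [409.9 255.4]
   red 5336 85 [ 0.4449 -0.2343] [413.5 267. ]
side fresh
   blue 1019 53 [0.5055 0.2498] [242.8 195. ]
   red 42 3 [0.4827 0.231 ] [240.7 202.1]
   red 33 2 [0.4779 0.2666] [230.6 197. ]
side dock
   brass 184 10 [ 0.5067 -0.0061] [312.5 244.3]
   brass 97 8 [ 0.5473 -0.0182] [327.9 238.1]
   red 616 21 [ 0.449  -0.0169] [298.3 259.4]
   red 144 6 [ 0.4836 -0.0166] [308.8 251.5]
   red 113 5 [0.488  0.0203] [299.1 242.9]
side cap
   brass 1366 62 [ 0.4717 -0.2256] [375.1 305.5]
   red 3967 74 [ 0.4445 -0.2348] [370.3 315.6]
   red 8 4 [ 0.4337 -0.2457] [371.  321.6]
   red 7 3 [ 0.4322 -0.2362] [367.  319.4]
```

Emit:
drive_tool(
  delta_pos=[
    [-1.5, -1, 0.2],
    [-3, -1.9, 0.8],
    [-3, -1.9, 0.8],
    [-3, -1.9, 0.8],
    [-3, -2, 0.8],
    [-3, -2, 0.8],
    [-3.1, -2, 0.8],
    [-3.1, -2, 0.8],
    [-3.1, -2, 0.8],
    [-3.1, -2, 0.8],
    [-3, -2, 0.8],
    [-3, -2, 0.8],
    [-3, -2, 0.8],
    [-2.5, -1.6, 0.8],
    [-1.5, -1, 0.5],
    [0, 0, 0],
    [0, 0, 0],
  ],
  angular=[
    [0, 0, 0],
    [0, 0, 0],
    [0, 0, 0],
    [0, 0, 0],
    [0, 0, 0],
    [0, 0, 0],
    [0, 0, 0],
    [0, 0, 0],
    [0, 0, 0],
    [0, 0, 0],
    [0, 0, 0],
    [0, 0, -0.06],
    [0, 0, -0.08],
    [0, 0, -0.08],
    [0, 0, -0.08],
    [0, 0, -0.08],
    [0, 0, 0],
  ],
  gripper=[8.7, 8.7, 8.7, 8.7, 8.7, 8.7, 8.7, 8.7, 8.7, 8.7, 8.7, 8.7, 8.7, 8.7, 8.7, 8.7, 8.7],
  squeeze=25,
)

```text
time_s: 3.05
tool_pos: [0.5104, 0.2599, 0.1253]
tool_rot: [-180.0, -0.0, -173.5]
force: [-0.6, -0.9, 0.1]
grip_width: 0.0871
grasp_force: 0.0
```

Emit:
drive_tool(
  delta_pos=[
    [0.2, -0.4, 1.5],
    [0.2, -0.4, 2],
    [0, 0, 1],
    [0, 0, 0],
    [0, 0, 0],
  ],
  angular=[
    [0, 0, -0.007],
    [0, 0, 0],
    [0, 0, 0],
    [0, 0, 0],
    [0, 0, 0],
  ],
  gripper=[8.7, 8.7, 8.7, 8.7, 8.7],
)

```text
time_s: 3.55
tool_pos: [0.5071, 0.2541, 0.0811]
tool_rot: [180.0, 0.0, -172.9]
force: [-0.1, 0.1, 0.1]
grip_width: 0.0873
grasp_force: 0.0
```

```bash
python3 - <<'E'
from h import *
o=telemetry.get_obs();print(o['time_s'],o['tool_pos'],o['tool_rot'],o['qpos'])
p=eyes.read_camera('side');q=proj(p,[[.507,.2515,.05]])[0].astype(int);a,b=q-[40,45]
p2=eyes.read_camera('top');q=proj(p2,[[.507,.2515,.05]])[0].astype(int);c,d=q-[40,45]
f=lambda p,a,b:cv2.resize(p['pixels'][b:b+80,a:a+80,::-1],None,fx=5,fy=5,interpolation=cv2.INTER_CUBIC)
cv2.imwrite('pics/g1.png',np.hstack([f(p,a,b),f(p2,c,d)]))
E
```

```text
3.55 [0.5070896  0.25409012 0.08110385] [ 1.79976164e+02  3.26779907e-02 -1.72947150e+02] [-39.4631154   15.72141351  11.6582583  105.68125369  -3.67771125
  58.91919614  70.7215411 ]
```

View pics/g1.png

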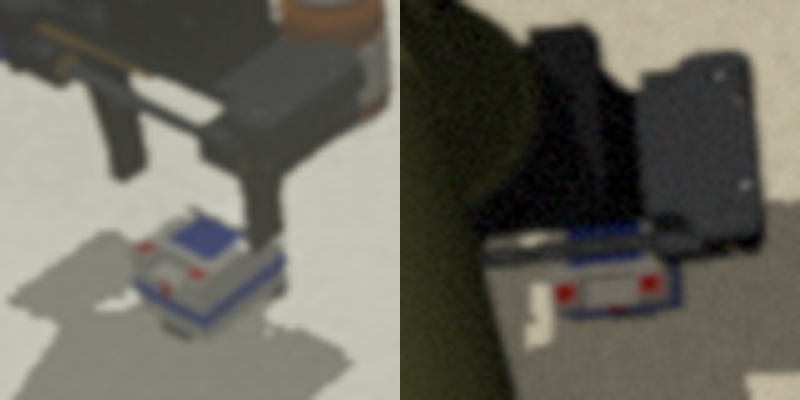

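The side crop shows the fingers above and either side of the fresh cartridge (blue window at about (205,235) in the left crop). The fronts line up, so I'll descend and grip.

Emit:
drive_tool(
  delta_pos=[
    [0, -0.2, 1.2],
    [0, 0, 1.5],
    [0, 0, 1.3],
    [0, 0, 0.8],
    [0, 0, 0.3],
    [0, 0, 0],
    [0, 0, 0],
    [0, 0, 0],
    [0, 0, 0],
    [0, 0, 0],
    [0, 0, 0],
    [0, 0, 0],
    [0, 0, 0],
  ],
  angular=[
    [0, 0, 0],
    [0, 0, 0],
    [0, 0, 0],
    [0, 0, 0],
    [0, 0, 0],
    [0, 0, 0],
    [0, 0, 0],
    [0, 0, 0],
    [0, 0, 0],
    [0, 0, 0],
    [0, 0, 0],
    [0, 0, 0],
    [0, 0, 0],
  ],
  gripper=[8.7, 8.7, 8.7, 8.7, 8.7, 8.7, 8.7, 6.5, 5.5, 5, 4.5, 4.5, 4.5],
  squeeze=25,
)

```text
time_s: 4.95
tool_pos: [0.5072, 0.2518, 0.0296]
tool_rot: [180.0, 0.0, -172.9]
force: [0.7, -0.2, 0.5]
grip_width: 0.0496
grasp_force: 25.0
```

Emit:
drive_tool(
  delta_pos=[
    [0, 0, -0.6],
    [0, 0, -1.6],
    [0, 0, -2.2],
    [0, 0, -2.4],
    [0.2, -1.8, -1.8],
    [0.3, -2.6, -1.1],
    [0.3, -3, -0.3],
    [0.3, -3, 0],
    [0.3, -3, 0],
    [0.3, -3, 0],
    [0.3, -3, 0],
    [0.3, -2.7, 0],
    [0.2, -2, 0],
    [0.14, -1, 0.5],
    [0, 0, 0.7],
    [0, 0, 0.5],
    [0, 0, 0],
    [0, 0, 0],
    [0, 0, 0],
  ],
  angular=[
    [0, 0, 0],
    [0, 0, 0],
    [0, 0, 0],
    [0, 0, 0],
    [0, 0, 0],
    [0, 0, 0],
    [0, 0, 0],
    [0, 0, 0],
    [0, 0, 0],
    [0, 0, 0],
    [0, 0, 0],
    [0, 0, 0],
    [0, 0, 0],
    [0, 0, 0.03],
    [0, 0, 0.07],
    [0, 0, 0.08],
    [0, 0, 0.054],
    [0, 0, 0],
    [0, 0, 0],
  ],
  gripper=[4.5, 4.5, 4.5, 4.5, 4.5, 4.5, 4.5, 4.5, 4.5, 4.5, 4.5, 4.5, 4.5, 4.5, 4.5, 4.5, 4.5, 4.5, 4.5],
)

```text
time_s: 6.85
tool_pos: [0.5116, -0.0, 0.1123]
tool_rot: [180.0, -0.0, 173.7]
force: [-0.9, 0.1, -3.3]
grip_width: 0.0495
grasp_force: 25.0
```

```bash
python3 - <<'E'
from col import *
o=telemetry.get_obs();x,y,z=o['tool_pos'];print(o['tool_pos'],o['tool_rot'],o['force'],o['grip_width'])
zt=z-.0296+.048
T=[]
for n in('top','side'):
    p=eyes.read_camera(n)
    for k in('blue','red'):
        for t in blobs(p,(x,y),zt,k,r=30): print(n,k,*t)
    q=proj(p,[[x,y,.06]])[0].astype(int);a,b=q-[40,40]
    T.append(cv2.resize(p['pixels'][b:b+80,a:a+80,::-1],None,fx=5,fy=5,interpolation=cv2.INTER_CUBIC))
cv2.imwrite('pics/d1.png',np.hstack(T))
E
```

```text
[ 5.11640530e-01 -2.00264146e-05  1.12294128e-01] [ 1.79991851e+02 -2.68184083e-02  1.73745410e+02] [-0.93383688  0.13681727 -3.26045633] 0.04951310231754041
side red 21 2 [ 0.4832 -0.0161] [307.8 223. ]
side red 9 3 [0.4872 0.0191] [297.9 214.8]
```

View pics/d1.png

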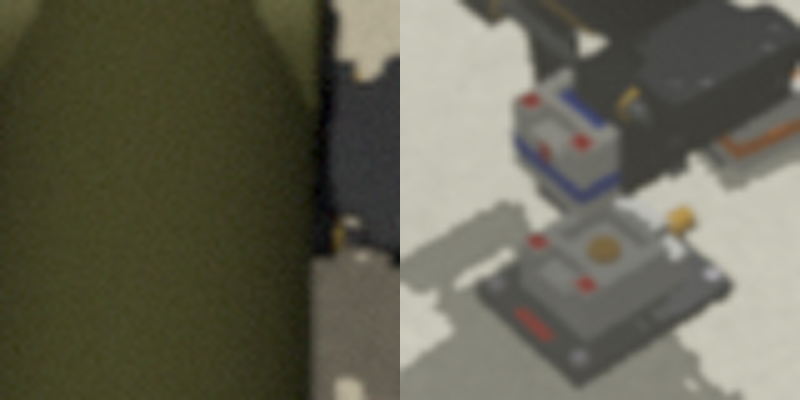

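Side crop: the held front marks are at (530,100) and (582,142), and the dock marks are at (537,241) and (586,285). The ray-plane comparison puts the held part within 1 mm of the dock, so I'll lower it slowly.

Emit:
drive_tool(
  delta_pos=[
    [-0.05, 0.03, 1],
    [0, 0, 1.5],
    [0, 0, 1],
    [0, 0, 0.4],
    [0, 0, 0.2],
    [0, 0, 0.2],
    [0, 0, 0.2],
    [0, 0, 0],
  ],
  angular=[
    [0, 0, 0],
    [0, 0, 0],
    [0, 0, 0],
    [0, 0, 0],
    [0, 0, 0],
    [0, 0, 0],
    [0, 0, 0],
    [0, 0, 0],
  ],
  gripper=[4.5, 4.5, 4.5, 4.5, 4.5, 4.5, 4.5, 4.5],
)

```text
time_s: 7.75
tool_pos: [0.5125, -0.0003, 0.0677]
tool_rot: [180.0, 0.0, 173.7]
force: [-0.2, 0.0, -3.0]
grip_width: 0.0499
grasp_force: 25.0
```

Emit:
drive_tool(
  delta_pos=[
    [0, 0, 0.15],
    [0, 0, 0.15],
    [0, 0, 0.1],
    [0, 0, 0.1],
    [0, 0, 0.08],
    [0, 0, 0],
    [0, 0, 0],
  ],
  angular=[
    [0, 0, 0],
    [0, 0, 0],
    [0, 0, 0],
    [0, 0, 0],
    [0, 0, 0],
    [0, 0, 0],
    [0, 0, 0],
  ],
  gripper=[4.5, 4.5, 4.5, 4.5, 4.5, 4.5, 4.5],
)

```text
time_s: 8.45
tool_pos: [0.5124, -0.0004, 0.0618]
tool_rot: [180.0, 0.0, 173.7]
force: [-0.2, 0.3, -2.7]
grip_width: 0.05
grasp_force: 25.0
```

Emit:
drive_tool(
  delta_pos=[
    [0, 0, 0.04],
    [0, 0, 0.03],
    [0, 0, 0],
    [0, 0, 0],
  ],
  angular=[
    [0, 0, 0],
    [0, 0, 0],
    [0, 0, 0],
    [0, 0, 0],
  ],
  gripper=[4.5, 4.5, 4.5, 4.5],
)

```text
time_s: 8.85
tool_pos: [0.5124, -0.0004, 0.0616]
tool_rot: [180.0, 0.0, 173.7]
force: [-3.6, -0.0, 6.2]
grip_width: 0.0501
grasp_force: 25.0
```

Emit:
drive_tool(
  delta_pos=[
    [0, 0, 0],
    [0, 0, 0],
    [0, 0, 0],
    [0, 0, 0],
    [0, 0, -0.5],
    [0, 0, -1.5],
    [0, 0, -2.5],
    [0, 0, -2.5],
    [0.2, -1.2, -1.5],
    [0.2, -2.5, -0.5],
    [0.2, -3.2, 0],
    [0.2, -3.2, 0],
    [0.2, -3.2, 0],
    [0.2, -3.2, 0],
    [0.2, -3, 0],
    [0.2, -2.2, 0],
    [0.05, -1.2, 0],
    [0, 0, 0],
    [0, 0, 0],
  ],
  angular=[
    [0, 0, 0],
    [0, 0, 0],
    [0, 0, 0],
    [0, 0, 0],
    [0, 0, 0],
    [0, 0, 0],
    [0, 0, 0],
    [0, 0, 0],
    [0, 0, 0],
    [0, 0, 0],
    [0, 0, 0],
    [0, 0, 0],
    [0, 0, 0],
    [0, 0, 0],
    [0, 0, 0],
    [0, 0, -0.09],
    [0, 0, -0.12],
    [0, 0, -0.12],
    [0, 0, -0.09],
  ],
  gripper=[5.5, 6.2, 6.8, 6.8, 6.8, 6.8, 6.8, 6.8, 6.8, 6.8, 6.8, 6.8, 6.8, 6.8, 6.8, 6.8, 6.8, 6.8, 6.8],
)

```text
time_s: 10.75
tool_pos: [0.4716, -0.227, 0.1514]
tool_rot: [-180.0, 0.0, -162.1]
force: [0.7, 0.5, -0.7]
grip_width: 0.0682
grasp_force: 0.0
```

```bash
python3 - <<'E'
from col import *
o=telemetry.get_obs();print(o['time_s'],o['tool_pos'],o['tool_rot'],o['qpos'],o['grip_width'])
T=[]
for n in('top','side'):
    p=eyes.read_camera(n)
    for nm,c,z,kk in(('fresh',(.512,0),.08,('blue','red')),('cap',(.47,-.2265),.034,('red',))):
        for k in kk:
            for t in blobs(p,c,z,k): print(n,nm,k,*t)
    for c,z in(((.512,0),.06),((.47,-.2265),.05)):
        q=proj(p,[[*c,z]])[0].astype(int);a,b=q-30
        T.append(cv2.resize(p['pixels'][b:b+60,a:a+60,::-1],(300,300),interpolation=cv2.INTER_CUBIC))
cv2.imwrite('pics/c1.png',np.vstack([np.hstack(T[:2]),np.hstack(T[2:])]))
E
```

```text
10.75 [ 0.47159222 -0.22703381  0.15137937] [-1.79987853e+02  1.83041538e-02 -1.62118445e+02] [ -8.35129207   6.76991343  33.44402377 108.39241105  -4.08248039
  65.98305708 134.45271557] 0.06815891497563793
top fresh blue 8577 180 [ 0.5129 -0.0009] [306.9 232. ]
top fresh red 589 12 [0.4891 0.0204] [296.7 242.9]
top fresh red 546 12 [ 0.4849 -0.0164] [314. 245.]
top fresh red 155 6 [0.4632 0.0067] [303. 255.]
top cap red 159 9 [ 0.4402 -0.2194] [406.7 269.1]
side fresh blue 2403 85 [ 0.5112 -0.0024] [312.5 230.4]
side fresh red 113 4 [ 0.4836 -0.017 ] [308.6 239.4]
side fresh red 66 3 [0.6027 0.0209] [331.8 207.3]
side fresh red 63 3 [0.4873 0.0197] [298.5 231. ]
side cap red 1189 56 [ 0.4446 -0.2351] [370.4 315.6]
side cap red 153 26 [ 0.431  -0.2426] [369.  321.6]
```

View pics/c1.png

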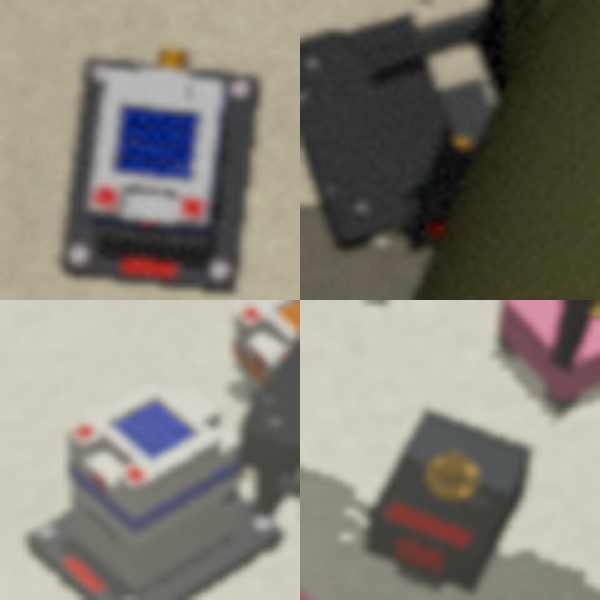

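Left crops: the fresh cartridge sits level in the dock with fronts aligned (blue window at (157,142), red marks over the dock's front bar). Right crops: the gripper is over the black cap (nozzle at (452,475)), front bar towards the robot. Descending onto the cap.

Emit:
drive_tool(
  delta_pos=[
    [0.06, 0.07, 1.2],
    [0, 0, 2.5],
    [0, 0, 2.5],
    [0, 0, 2.5],
    [0, 0, 2],
    [0, 0, 1.2],
    [0, 0, 0.6],
    [0, 0, 0.2],
    [0, 0, 0],
    [0, 0, 0],
    [0, 0, 0],
    [0, 0, 0],
    [0, 0, 0],
    [0, 0, 0],
  ],
  angular=[
    [0, 0, 0],
    [0, 0, 0],
    [0, 0, 0],
    [0, 0, 0],
    [0, 0, 0],
    [0, 0, 0],
    [0, 0, 0],
    [0, 0, 0],
    [0, 0, 0],
    [0, 0, 0],
    [0, 0, 0],
    [0, 0, 0],
    [0, 0, 0],
    [0, 0, 0],
  ],
  gripper=[6.8, 6.8, 6.8, 6.8, 6.8, 6.8, 6.8, 6.8, 6.8, 5.5, 5, 4.5, 4.5, 4.5],
  squeeze=25,
)

```text
time_s: 12.25
tool_pos: [0.4713, -0.2259, 0.0245]
tool_rot: [-180.0, 0.0, -162.3]
force: [-0.3, -0.4, 3.1]
grip_width: 0.0498
grasp_force: 25.0
```

Emit:
drive_tool(
  delta_pos=[
    [0, 0, -0.6],
    [0, 0, -1.6],
    [0, 0, -2.5],
    [0, 0, -2.8],
    [0, 0, -2.5],
    [-0.5, 1, -1.7],
    [-1.1, 2.1, -0.8],
    [-1.4, 2.6, 0],
    [-1.5, 2.8, 0],
    [-1.5, 2.8, 0],
    [-1.5, 2.8, 0],
    [-1.4, 2.6, 0],
    [-1.1, 2.1, 0],
    [-0.77, 1.43, 0],
    [0, 0, 0],
    [0, 0, 0],
    [0, 0, 0],
    [0, 0, 0],
    [0, 0, 0],
  ],
  angular=[
    [0, 0, 0],
    [0, 0, 0],
    [0, 0, 0],
    [0, 0, 0],
    [0, 0, 0],
    [0, 0, 0],
    [0, 0, 0],
    [0, 0, 0],
    [0, 0, 0],
    [0, 0, 0],
    [0, 0, 0],
    [0, 0, 0],
    [0, 0, 0],
    [0, 0, 0.08],
    [0, 0, 0.11],
    [0, 0, 0.12],
    [0, 0, 0.11],
    [0, 0, 0],
    [0, 0, 0],
  ],
  gripper=[4.5, 4.5, 4.5, 4.5, 4.5, 4.5, 4.5, 4.5, 4.5, 4.5, 4.5, 4.5, 4.5, 4.5, 4.5, 4.5, 4.5, 4.5, 4.5],
)

```text
time_s: 14.15
tool_pos: [0.5117, -0.0004, 0.149]
tool_rot: [-180.0, -0.0, 173.8]
force: [0.6, -0.2, -1.0]
grip_width: 0.0496
grasp_force: 25.0
```

```bash
python3 - <<'E'
from col import *
o=telemetry.get_obs();x,y,z=o['tool_pos'];print(o['tool_pos'],o['tool_rot'],o['force'],o['grip_width'])
p=eyes.read_camera('side')
for t in blobs(p,(x,y),z-.0245+.034,'red',r=20): print('cap red',*t)
for t in blobs(p,(.512,0),.08,'red',r=20): print('fresh red',*t)
q=proj(p,[[x,y,.1]])[0].astype(int);a,b=q-40
cv2.imwrite('pics/e1.png',cv2.resize(p['pixels'][b:b+80,a:a+80,::-1],None,fx=7,fy=7,interpolation=cv2.INTER_CUBIC))
E
```

```text
[ 5.11713488e-01 -4.09682834e-04  1.48951809e-01] [-1.79992324e+02 -2.06653604e-02  1.73796517e+02] [ 0.57020868 -0.18215344 -0.96864625] 0.04964284620884364
cap red 321 30 [0.4836 0.0006] [302.2 210. ]
fresh red 182 16 [0.5446 0.0589] [304.1 211.6]
fresh red 7 3 [ 0.4845 -0.0161] [308.6 239. ]
fresh red 6 2 [0.4876 0.0194] [298.7 231. ]
```

View pics/e1.png

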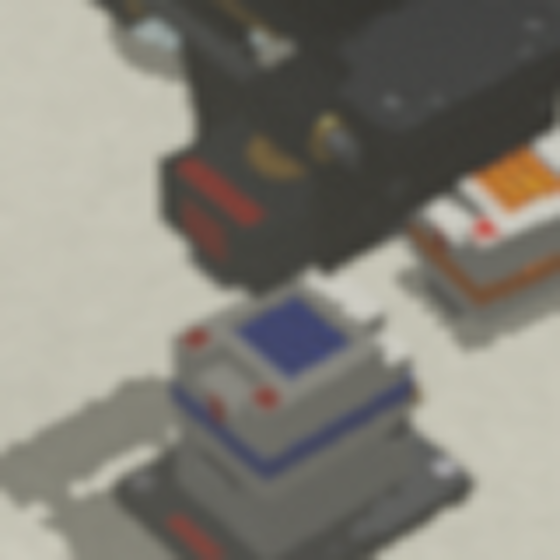

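```bash
python3 - <<'E'
from col import *
o=telemetry.get_obs();x,y,z=o['tool_pos'];p=eyes.read_camera('side')
q=proj(p,[[x,y,.1]])[0].astype(int);a,b=q-40
uv=np.array([a-.5+221/7,b-.5+190/7]);zt=z-.0245+.034
w=ray(p,uv,zt)
th=np.radians(173.8-180);d=w[:2]-[x,y];print(uv,w,'bar rel. tcp in cap axes',d@[np.cos(th),np.sin(th)],d@[-np.sin(th),np.cos(th)])
E
```

```text
[302.07142857 209.64285714] [0.48420719 0.00164818 0.15849012] bar rel. tcp in cap axes -0.027657130841623016 -0.0009174027118343507
```

The crop shows the cap held level, its front bar at (221,190) above the cartridge's front marks at (195,337) and (266,397), centred within about 1 mm. Lowering it slowly.

Emit:
drive_tool(
  delta_pos=[
    [-0.06, 0, 1],
    [0, 0, 1.5],
    [0, 0, 1],
    [0, 0, 0.5],
    [0, 0, 0.25],
    [0, 0, 0.2],
    [0, 0, 0.15],
    [0, 0, 0.15],
    [0, 0, 0],
    [0, 0, 0],
  ],
  angular=[
    [0, 0, 0],
    [0, 0, 0],
    [0, 0, 0],
    [0, 0, 0],
    [0, 0, 0],
    [0, 0, 0],
    [0, 0, 0],
    [0, 0, 0],
    [0, 0, 0],
    [0, 0, 0],
  ],
  gripper=[4.5, 4.5, 4.5, 4.5, 4.5, 4.5, 4.5, 4.5, 4.5, 4.5],
)

```text
time_s: 15.25
tool_pos: [0.5127, -0.0004, 0.1017]
tool_rot: [180.0, 0.0, 173.7]
force: [-0.2, -0.2, -1.2]
grip_width: 0.05
grasp_force: 25.0
```

Lugs are entering without force.

Emit:
drive_tool(
  delta_pos=[
    [0, 0, 0.12],
    [0, 0, 0.12],
    [0, 0, 0.1],
    [0, 0, 0.08],
    [0, 0, 0.06],
    [0, 0, 0.04],
    [0, 0, 0.03],
    [0, 0, 0],
    [0, 0, 0],
  ],
  angular=[
    [0, 0, 0],
    [0, 0, 0],
    [0, 0, 0],
    [0, 0, 0],
    [0, 0, 0],
    [0, 0, 0],
    [0, 0, 0],
    [0, 0, 0],
    [0, 0, 0],
  ],
  gripper=[4.5, 4.5, 4.5, 4.5, 4.5, 4.5, 4.5, 4.5, 4.5],
)

```text
time_s: 16.15
tool_pos: [0.5126, -0.0004, 0.0965]
tool_rot: [180.0, 0.0, 173.6]
force: [-3.6, -0.9, 5.2]
grip_width: 0.0498
grasp_force: 25.0
```

Contact came at exactly the seated height. Releasing and retreating upward, then to the left so the view is clear.

Emit:
drive_tool(
  delta_pos=[
    [0, 0, 0],
    [0, 0, 0],
    [0, 0, 0],
    [0, 0, 0],
    [0, 0, -0.5],
    [0, 0, -1.5],
    [0, 0, -2.5],
    [0, 0, -2.5],
    [0, 0, -2],
    [0, 1.5, -1],
    [0, 3, 0],
    [0, 3, 0],
    [0, 3, 0],
    [0, 3, 0],
    [0, 3, 0],
    [0, 2, 0],
    [0, 1, 0],
    [0, 0, 0],
    [0, 0, 0],
  ],
  angular=[
    [0, 0, 0],
    [0, 0, 0],
    [0, 0, 0],
    [0, 0, 0],
    [0, 0, 0],
    [0, 0, 0],
    [0, 0, 0],
    [0, 0, 0],
    [0, 0, 0],
    [0, 0, 0],
    [0, 0, 0],
    [0, 0, 0],
    [0, 0, 0],
    [0, 0, 0],
    [0, 0, 0],
    [0, 0, 0],
    [0, 0, 0],
    [0, 0, 0],
    [0, 0, 0],
  ],
  gripper=[5.5, 6.2, 6.8, 6.8, 6.8, 6.8, 6.8, 6.8, 6.8, 6.8, 6.8, 6.8, 6.8, 6.8, 6.8, 6.8, 6.8, 6.8, 6.8],
)

```text
time_s: 18.05
tool_pos: [0.5344, 0.1918, 0.1961]
tool_rot: [-179.9, 0.0, 173.6]
force: [1.0, 0.0, 0.5]
grip_width: 0.0679
grasp_force: 0.0
```

```bash
python3 - <<'E'
from h import *
T=[]
for n in('top','side'):
    p=eyes.read_camera(n);q=proj(p,[[.52,0,.08]])[0].astype(int);a,b=q-40
    T.append(cv2.resize(p['pixels'][b:b+80,a:a+80,::-1],(400,400),interpolation=cv2.INTER_CUBIC))
cv2.imwrite('pics/f1.png',np.hstack(T))
E
```

```text
(no output)
```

View pics/f1.png

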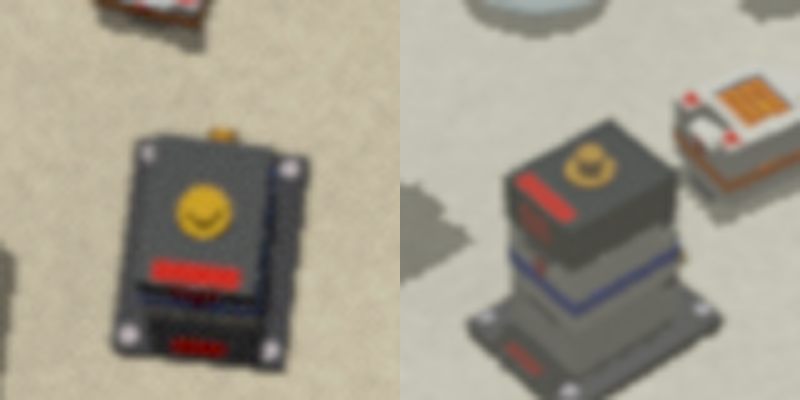

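The picture shows the cap flush on the cartridge (nozzle at (204,212), front bar at (196,275)), square with the dock. The gripper is clear and the spent cartridge is untouched.

```bash
python3 -c "
from cell import env;print(env.sign_off())"
```

```text
the job is handed in; nothing more can be done
None
```

The fresh cartridge is seated in the dock and the black cap sits flush on it, front over front and released; the job was handed in after about 18 s of robot time, with no verdict returned.

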